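Fit the filler neck and bayonet cap of a hydraulic power pack

TASK

Close up the filler of the hydraulic power pack: lower the flanged filler neck over the two locating pins on the tank until its flange sits flush on the gasket, and let go of it. Then take the bayonet cap, enter its two lugs through the notches in the neck's rim, push it right down against its spring and twist it clockwise (seen from above), about a quarter turn, up to its stop. Finish while still holding the cap there, pressed right down and turned up to the stop, so that the locking screw can be put in; leave the tape measure, carton and screwdriver where they lie.

Things in the scene. Friction and masses are not known exactly. Their poses are not given: they have to be found in the camera images.
- tank: The power pack's oil tank, bolted to the bench: a grey box, 146 x 206 mm over its dark cover plate, whose top is 86 mm above the bench. Origin: centre of its underside. x points to its back (away from the robot, up to 15 degrees askew), y to the left along its length, z up. The seat for the neck is on the cover's right half.
- valve_block (a point): Top centre of the aluminium valve block, 70 x 40 mm (x, y), on the left end of the tank's cover, 116 mm above the bench; its screwed plugs reach 130 mm. Keep clear of it.
- tank_seat (a point): Centre of the gasket's upper face on the tank's cover, 92 mm above the bench, where the underside of the neck's flange comes to lie. Tank axes: the two locating pins stand at x = +44 and x = -44 mm of it, with the dark filler mouth between them.
- pin_front (a point): Tip of the steel locating pin nearer the robot: 8 mm in diameter, 22 mm high above the gasket, its upper 8 mm tapered to a tip 2.4 mm wide.
- pin_back (a point): Tip of the other locating pin, alike, 88 mm behind the first along the tank's x.
- filler_neck: Loose aluminium filler neck, 0.3 kg, standing on its flange on the bench. Origin: centre of the flange's underside, z up. Flange: a diamond-shaped plate, 8 mm thick, 114 mm long (x), 66 mm wide (y), through holes of 10 mm at x = +44 and -44 mm. On it stands a tube, 36 mm outside, 28 mm inside, with an outward rim on top. A half turn about z gives the same part.
- neck_rim (a point): Centre of the neck's rim top, 42 mm above the flange's underside; neck axes. The rim is 48 mm in diameter and 5 to 7 mm thick, with two notches, 32 degrees wide, at +x and -x (over the holes). Good to grip from above across the rim, fingers closing along the neck's y: fingers along x would meet the pins.
- cap: Loose bayonet cap, 0.18 kg, standing on its skirt on the bench. Origin: centre of the skirt's lower edge, z up. Steel skirt 58 mm outside, 52 mm inside diameter; cap top 24 mm up. Inside the lower edge, at +x and -x, are two inward lugs, 9 mm wide (20 degrees), 4 mm high, reaching to 20 mm from the axis. A half turn about z gives the same cap.
- cap_grip (a point): Top centre of the cap's black bar grip, 48 mm above the cap's origin: the bar is 50 mm long along the cap's x (in line with the lugs), 14 mm thick along y and 24 mm high. Cap axes. With the bar along the neck's x the lugs face the notches; play between skirt and rim is 2 mm all round, the lugs have 6 degrees either way.
- cap_plate (a joint): Travel (m) of the sprung plate inside the cap, 0 = out, 0.0065 = right in; it pushes with 4 N at first, 12 N right in. Height of the cap's origin over the flange's underside: 35 mm when the plate meets the rim, under 31 mm the lugs can turn clockwise below the rim, 28.5 mm right down. The turn ends at a stop 81 degrees on; let go there it would spring up to 33 mm. The other way it is blocked.
- tape: A yellow and black tape measure, 36 x 82 x 66 mm, standing behind and to the left of the tank; not part of the job. Origin: centre of its underside.
- carton: A small printed carton, 60 x 85 x 60 mm, standing behind and to the left; not part of the job. Origin: centre of its underside.
- driver: A red-handled screwdriver, 211 mm long and 30 mm thick, lying near the bench's front edge, along y; not part of the job. Origin: under its middle.

How it is judged:
By the outcome, as a careful person would: the job done as asked, in the order asked, and still so for the second after the job is handed in, while the arm keeps its last pose, push and grip.
It also fails if it takes over 66 s, if anything falls off the work surface, if the arm or the gripper's body presses on something with over 40 N, if the wrist force passes 120 N, or if a joint passes its speed limit or range.

ROBOT

A 6-joint arm with a two-finger parallel gripper is mounted at the origin on a cart in front of the work surface, level with it; the furniture and walls round the work are solid. World frame = base frame: x ahead of the robot, y to its left, z up, the work surface at z = 0. Lengths are in m, angles in degrees, forces in N, time in s.
With the tool pointing down it reaches from about 0.3 to 0.85 m from the base axis. Payload 4.2 kg.
Tool frame: the origin (TCP) lies at the very end of the fingers, on their centre line; the grasp point (between the pads) lies 19 mm behind it; z points along the fingers, y is the line along which they close (so a half turn about z gives the same grasp; the last joint's range is limited). The gripper opens to 91 mm and grips with 3 to 60 N. Pads are 32 mm wide; open, the fingers measure 118 mm over their backs; the gripper's body (76 mm by 178 mm) begins 60 mm behind the grasp point.
Start: joints at [-64.286, 18.312, 89.639, -0, 72.044, -1.146], TCP at [0.26, -0.513, 0.214] pointing down, gripper open.
Joint ranges: [-177.97, 177.97], [-48.28, 115.42], [12.27, 149.76], [-77.06, 257.06], [2.81, 150.46], [-146.56, 146.56]. Speed limits (degrees/s): [147.25, 147.25, 180, 180, 180, 180].

INTERFACE

Orientations are given as [roll, pitch, yaw] about the fixed x, y, z axes, in that order (R = Rz(yaw) Ry(pitch) Rx(roll)).
In Python, from rig import bot, cams, nets gives the robot as it stands.
- The arm moves only by the tool move_arm, never from a script. Its argument "deltas" is a list of rows, each a list of 7 numbers: the turn, a rotation vector about the tool's x, y, z in units of 6 degrees (1.0 is 6 degrees), then the shift along the tool's x, y, z in mm, then the closure, from -1 (fully open) to 1 (shut), so that 0 is half open. A call has 1 to 10 rows; each row is the pose to reach, as a shift and turn from the pose commanded when the call began, along the tool's axes at that moment; what a row does not reach only later rows make up. A row lasts 1/10 s, in which the tool goes at most 50 mm and 8.59 degrees, less where a joint would pass 70% of its speed; a pose out of reach is approached as far as the arm can. A call with a gripper value outside its range is refused whole. The fingers move at their own pace and stop on an object; the grip force is fixed at half the most. Time passes only in rows, so rows that repeat a pose let the fingers close. It gives the time, the measured TCP pose, the force, the opening and the grip force at its end, in the units of the state.
- bot.sense(): the state, without advancing time (a new reading comes with each control period).
- cams.grab_frame(name): name is "scene" or "top"; returns a dict with "frame" (480x640x3 uint8, red, green, blue), "fx", "fy", "cx", "cy" (pixels), "rvec" (rotation vector, rad) and "tvec" (3), from world to camera coordinates, as OpenCV has them. Camera axes: x right, y down, z forward; pixel columns grow to the right and rows downward; lengths in m; the calibration is good to about 2 mm. A picture is of the moment at which its call begins. There is no depth.
- bot.finish_job(): hands the job in; it is judged then, once.
Trained networks look in a picture, given as the dict that the camera call returned (one of the last four; its "shot" number tells which), for a name from the list of things; names that differ only in an ending like _2 or _b are one class to them, and where a whole thing is asked for, a point or a joint stands for the part that bears it (a point fixed in the world has none). Each returns a list of dicts, best first, with "conf" (0 to 1); they miss things now and then, are a little off and sometimes report something else, mostly with a low value. They report only what shows in the picture. A call takes as long as a camera call.
- nets.recognise(name, picture): "uv" ([column, row] in pixels, amid what is visible of it).
- nets.cut_out(name, picture): "pixels" (480x640 bool, what is visible of it) and "uv" ([column, row] in pixels, amid what is visible of it).
- nets.mark_of(name, picture): "uv" ([column, row] in pixels: a listed point, or the origin of a listed thing).
The state is a dict: "clock": time; "joint_pos": joint angles; "qvel": joint speeds; "tau": joint torques, N m; "eef_pos": TCP position; "orientation": TCP orientation; "ft_force": force on the tool from outside, world axes, zero at the start; "wrist_torque": the same for the moment, N m; "width": finger opening in m; "finger_force": force on a finger pad.
Only numpy, scipy, OpenCV 4.12 (cv2) and the standard library are available. Lean on these libraries where they do the work, as an engineer would, in place of code of your own. Each camera call takes 0.05 s, during which the arm holds its last target. There are 200 camera calls.

## Working session

There is one attempt and no reset: what is moved stays moved. The work goes in short steps, Python scripts to look and compute and a tool call to move; the robot and the scene stay as the last step left them, time stands still between calls to the robot, and variables do not carry over. Pictures are saved under pics/ and viewed, at most 10 in all, crops included, and the job is handed in when it is done.

Besides the shell and the picture viewer there is one more tool, called after ">>>" by a JSON object that holds its "method" and its "body". move_arm: Moves the arm, as the interface text tells. Its arguments: {"type":"object","properties":{"deltas":{"type":"array"}},"required":["deltas"]}

```bash
ls; mkdir -p pics; cat > h.py <<'E'
import numpy as np, cv2
from rig import bot,cams,nets
from scipy.spatial.transform import Rotation as R
def cam(p):
    M=cv2.Rodrigues(np.array(p["rvec"],float))[0]; return M,np.array(p["tvec"],float).ravel()
def ray(p,uv):
    M,t=cam(p); d=M.T@np.array([(uv[0]-p["cx"])/p["fx"],(uv[1]-p["cy"])/p["fy"],1]); return -M.T@t,d
def onz(p,uv,z):
    c,d=ray(p,uv); return c+d*(z-c[2])/d[2]
def proj(p,X):
    M,t=cam(p); c=M@np.array(X)+t; return np.array([p["fx"]*c[0]/c[2]+p["cx"],p["fy"]*c[1]/c[2]+p["cy"]])
def tri(ps,uvs):
    A=0;b=0
    for p,uv in zip(ps,uvs):
        c,d=ray(p,uv); d=d/np.linalg.norm(d); P=np.eye(3)-np.outer(d,d); A=A+P; b=b+P@c
    return np.linalg.solve(A,b)
def save(p,n,s=None):
    cv2.imwrite("pics/"+n,p["frame"][:,:,::-1] if s is None else s)
E
python3 - <<'E'
from h import *
np.set_printoptions(precision=4,suppress=True)
s=cams.grab_frame("scene");t=cams.grab_frame("top")
save(s,"s0.png");save(t,"t0.png")
Z=dict(tank=0,valve_block=.116,tank_seat=.092,pin_front=.114,pin_back=.114,filler_neck=0,neck_rim=.042,cap=0,cap_grip=.048,tape=0,carton=0,driver=0)
for n,z in Z.items():
    for k,p in(("s",s),("t",t)):
        for r in nets.mark_of(n,p)[:2]: print(n,k,round(r["conf"],2),np.round(r["uv"],1),onz(p,r["uv"],z))
print(bot.sense()); 
for p in(s,t): M,tt=cam(p); print(-M.T@tt, M[2])
E
```

```text
pics
tank s 0.89 [319.6 283.5] [0.5633 0.005  0.    ]
tank t 0.73 [328.4 236.3] [ 0.5713 -0.0058  0.    ]
valve_block s 0.6 [300.9 253.5] [0.5869 0.0638 0.116 ]
valve_block t 0.56 [304.2 227. ] [0.5855 0.0507 0.116 ]
tank_seat s 0.57 [332.2 246.7] [ 0.5562 -0.0475  0.092 ]
tank_seat t 0.93 [349.8 240. ] [ 0.5572 -0.0541  0.092 ]
tank_seat t 0.59 [353.9 301.3] [ 0.4163 -0.0631  0.092 ]
pin_front s 0.56 [344.3 246.8] [ 0.5111 -0.0284  0.114 ]
pin_front t 0.96 [343.2 257.1] [ 0.5172 -0.0379  0.114 ]
pin_front t 0.58 [439.4 258.8] [ 0.5133 -0.2564  0.114 ]
pin_back s 0.65 [318.2 233.3] [ 0.6069 -0.0588  0.114 ]
pin_back t 0.91 [348.5 218.8] [ 0.6044 -0.0502  0.114 ]
pin_back t 0.62 [348.  239.5] [ 0.5572 -0.0489  0.114 ]
filler_neck s 0.6 [374.4 244.5] [ 0.5244 -0.2789  0.    ]
filler_neck t 0.69 [347.2 237.4] [ 0.5686 -0.0522  0.    ]
filler_neck t 0.58 [439.8 259.2] [ 0.5149 -0.2804  0.    ]
neck_rim s 0.64 [377.1 236.1] [ 0.5112 -0.2606  0.042 ]
neck_rim s 0.59 [318.7 280.8] [0.5412 0.0502 0.042 ]
neck_rim t 0.71 [444.9 255.8] [ 0.5221 -0.2842  0.042 ]
neck_rim t 0.41 [439.4 259.6] [ 
[... 525 characters left out ...]
   ]
driver s 0.83 [383.1 284. ] [ 0.4143 -0.0839  0.    ]
driver t 0.69 [355.7 302.4] [ 0.409  -0.0727  0.    ]
{'clock': 1.3, 'joint_pos': array([-64.2878,  18.3137,  89.6392,   0.0002,  72.0433,  -1.1444]), 'qvel': array([ 0.0439,  0.0097,  0.0904, -0.0093, -0.1141,  0.0109]), 'tau': array([  0.0025, -41.2346, -23.223 ,   0.0732,   0.0377,   0.    ]), 'eef_pos': array([ 0.2598, -0.513 ,  0.214 ]), 'orientation': array([179.9962,  -0.0002,  26.8565]), 'ft_force': array([0.5376, 0.909 , 1.2122]), 'wrist_torque': array([0.0552, 0.015 , 0.0475]), 'finger_force': 0.0, 'width': 0.09131974235595532}
[0.085  0.8739 0.6661] [ 0.4368 -0.759  -0.4829]
[0.4838 0.0133 1.4477] [ 0.0625 -0.0064 -0.998 ]
```

```bash
python3 - <<'E'
from h import *
s=cv2.imread("pics/s0.png");t=cv2.imread("pics/t0.png")
def c(im,x,y,w,h,W,H): return cv2.resize(im[y:y+h,x:x+w],(W,H),interpolation=cv2.INTER_CUBIC)
a=np.hstack([c(t,400,220,80,60,400,300),c(t,145,220,80,60,400,300)])
b=np.hstack([c(t,290,205,80,60,400,300),c(s,220,200,200,150,400,300)])
cv2.imwrite("pics/m0.png",np.vstack([a,b]))
E
```

```text
(no output)
```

View pics/m0.png

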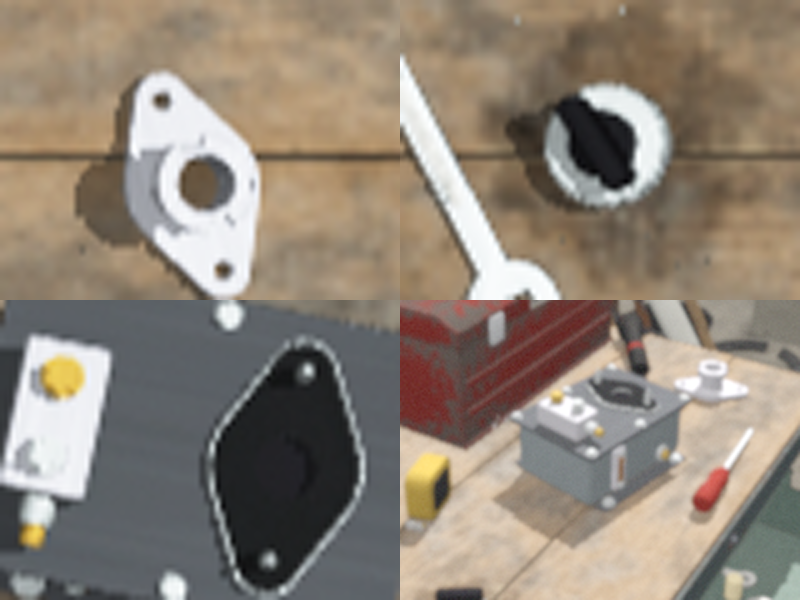

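View pics/s0.png

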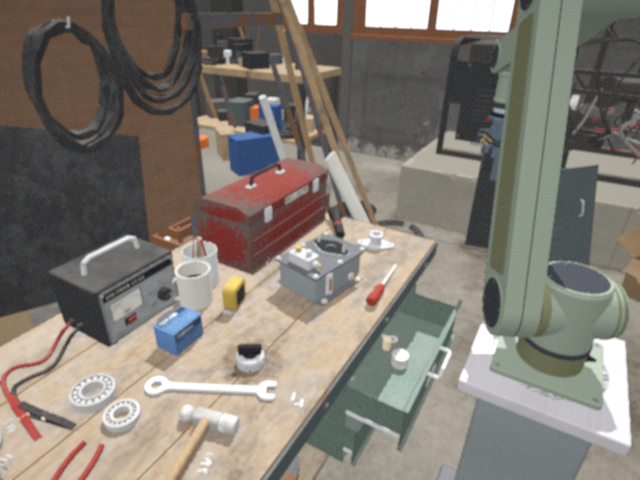

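```bash
python3 - <<'E'
from h import *
np.set_printoptions(precision=4,suppress=True)
s=cams.grab_frame("scene");t=cams.grab_frame("top")
o=lambda U,V,x,y:((U+.5)/5-.5+x,(V+.5)/5-.5+y)
for n,a,b,z in(("neck",o(162,100,400,220),o(223,270,400,220),.008),("pins",o(307,70,290,205),o(268,258,290,205),.112),("bar",o(570,103,145,220),o(623,180,145,220),.048)):
    A=onz(t,a,z);B=onz(t,b,z);d=A-B;print(n,A,B,(A+B)/2,np.linalg.norm(d),np.degrees(np.arctan2(d[1],d[0])))
print("rim",onz(t,o(206,183,400,220),.036))
r=nets.cut_out("cap",t)[0];m=r["pixels"].astype(np.uint8);print("cap cut",m.sum(),r["conf"],cv2.minEnclosingCircle(np.argwhere(m)[:,::-1].astype(np.float32)))
for uv in((243,272),(330,215)):print("toolbox",onz(s,uv,0))
# scene-view neck, pins
for n in("neck_rim","pin_front","pin_back","tank_seat","cap_grip"):
    a=[[r["uv"] for r in nets.mark_of(n,p)[:1]] for p in(s,t)]
    if a[0] and a[1]:print(n,tri((s,t),(a[0][0],a[1][0])))
E
```

```text
neck [ 0.5628 -0.2602  0.008 ] [ 0.4795 -0.2891  0.008 ] [ 0.5212 -0.2747  0.008 ] 0.08821424358855777 19.151001368326806
pins [ 0.605 -0.056  0.112] [ 0.5193 -0.038   0.112 ] [ 0.5622 -0.047   0.112 ] 0.08763666764436569 -11.836845735717679
bar [0.5591 0.1612 0.048 ] [0.5224 0.1357 0.048 ] [0.5407 0.1484 0.048 ] 0.044658976867401785 34.75936069153725
rim [ 0.5213 -0.2756  0.036 ]
cap cut 494 0.92 ((185.8493194580078, 249.10958862304688), 12.758405685424805)
toolbox [0.7766 0.0682 0.    ]
toolbox [ 0.75   -0.3989  0.    ]
neck_rim [ 0.5157 -0.2765  0.0387]
pin_front [ 0.5524 -0.0225  0.1407]
pin_back [ 0.6049 -0.0498  0.1157]
tank_seat [ 0.5602 -0.0451  0.0941]
cap_grip [0.5359 0.3365 0.0431]
```

```bash
cat >> h.py <<'E'
def go(xyz,psi):
    s=bot.sense();T=R.from_euler("xyz",s["orientation"],degrees=True)
    G=R.from_euler("xyz",[180,0,psi],degrees=True)
    print("turn",np.round((T.inv()*G).as_rotvec(degrees=True)/6,3),"shift",np.round(1000*T.inv().apply(np.array(xyz)-s["eef_pos"]),1))
    print(round(s["clock"],2),s["eef_pos"].round(4),s["orientation"].round(2),"F",s["ft_force"].round(1),"w",round(s["width"],4),round(s["finger_force"],1))
E
python3 - <<'E'
from h import *
go([.5213,-.2751,.10],19.2)
E
```

```text
turn [1.000e-03 0.000e+00 1.276e+00] shift [340.8 -94.1 114. ]
1.95 [ 0.2598 -0.513   0.214 ] [180.     0.    26.86] F [ 0.4 -0.3  0.2] w 0.0912 0.0
```

>>> {"method": "move_arm", "body": {"deltas": [[0,0,1.28,341,-94,60,-1],[0,0,1.28,341,-94,60,-1],[0,0,1.28,341,-94,60,-1],[0,0,1.28,341,-94,60,-1],[0,0,1.28,341,-94,60,-1],[0,0,1.28,341,-94,60,-1],[0,0,1.28,341,-94,60,-1],[0,0,1.28,341,-94,114,-1],[0,0,1.28,341,-94,114,-1],[0,0,1.28,341,-94,114,-1]]}}

```text
clock: 2.95
eef_pos: [0.5205, -0.2746, 0.0988]
orientation: [-179.8, 0.2, 19.2]
ft_force: [0.0, -0.6, 0.0]
width: 0.0913
finger_force: 0.0
```

```bash
python3 - <<'E'
from h import *
go([.5213,-.2751,.0195],19.2)
E
```

```text
turn [-0.025  0.028  0.001] shift [ 0.8  1.  79.3]
2.95 [ 0.5205 -0.2746  0.0988] [-1.7985e+02  1.7000e-01  1.9210e+01] F [ 0.  -0.6  0. ] w 0.0913 0.0
```

>>> {"method": "move_arm", "body": {"deltas": [[0,0,0,0,0,40,-1],[0,0,0,0,0,80,-1],[0,0,0,0,0,80,-1],[0,0,0,0,0,80,1],[0,0,0,0,0,80,1],[0,0,0,0,0,80,1],[0,0,0,0,0,80,1],[0,0,0,0,0,80,1],[0,0,0,0,0,80,1]]}}

```text
clock: 3.85
eef_pos: [0.5217, -0.275, 0.0205]
orientation: [180.0, -0.0, 19.2]
ft_force: [-1.1, 0.5, 4.4]
width: 0.0468
finger_force: 30.1
```

```bash
python3 - <<'E'
from h import *
go([.5213,-.2751,.2],19.2)
E
```

```text
turn [ 0.004 -0.004 -0.003] shift [  -0.3    0.  -179.5]
3.85 [ 0.5217 -0.275   0.0205] [ 1.7998e+02 -3.0000e-02  1.9180e+01] F [-1.1  0.5  4.4] w 0.0468 30.1
```

>>> {"method": "move_arm", "body": {"deltas": [[0,0,0,0,0,-50,1],[0,0,0,0,0,-100,1],[0,0,0,0,0,-150,1],[0,0,0,0,0,-180,1],[0,0,0,0,0,-180,1]]}}

```text
clock: 4.35
eef_pos: [0.5238, -0.2762, 0.2049]
orientation: [179.6, -0.4, 19.2]
ft_force: [0.3, -0.5, -2.5]
width: 0.0467
finger_force: 30.0
```

```bash
python3 - <<'E'
from h import *
go([.5621,-.0470,.165],-11.8)
t=cams.grab_frame("top");save(t,"t1.png")
E
```

```text
turn [ 0.054 -0.083  5.165] shift [ 111.2 -204.2   39.1]
4.35 [ 0.5238 -0.2762  0.2049] [179.56  -0.39  19.19] F [ 0.3 -0.5 -2.5] w 0.0467 30.0
```

>>> {"method": "move_arm", "body": {"deltas": [[0,0,5.16,113,-202,0,1],[0,0,5.16,113,-202,0,1],[0,0,5.16,113,-202,0,1],[0,0,5.16,113,-202,0,1],[0,0,5.16,113,-202,0,1],[0,0,5.16,113,-202,35,1],[0,0,5.16,113,-202,35,1],[0,0,5.16,113,-202,35,1],[0,0,5.16,113,-202,35,1]]}}

```text
clock: 5.3
eef_pos: [0.562, -0.048, 0.1651]
orientation: [180.0, 0.0, -11.9]
ft_force: [-0.6, -0.6, -1.8]
width: 0.0469
finger_force: 30.0
```

```bash
python3 - <<'E'
from h import *
go([.5621,-.0470,.147],-11.8)
s=cams.grab_frame("scene");t=cams.grab_frame("top")
c=lambda p,x,y,w,h:cv2.resize(p["frame"][y:y+h,x:x+w,::-1],(400,600),interpolation=cv2.INTER_CUBIC)
save(0,"m1.png",np.hstack([c(t,320,195,60,90),c(s,290,180,80,120)]))
for n in("pin_front","pin_back","neck_rim","filler_neck"):
  for p in (s,t): print(n,[(np.round(r["uv"],1),round(r["conf"],2)) for r in nets.mark_of(n,p)[:2]])
z=.147
E
```

```text
turn [ 0.002  0.    -0.009] shift [-0.2 -1.  18.1]
5.3 [ 0.562  -0.048   0.1651] [179.99   0.   -11.86] F [-0.6 -0.6 -1.8] w 0.0469 30.0
pin_front [(array([343.8, 246. ]), 0.8)]
pin_front [(array([343.1, 256.6]), 0.78)]
pin_back []
pin_back []
neck_rim [(array([333. , 213.1]), 0.61)]
neck_rim []
filler_neck [(array([334.5, 227.6]), 0.73)]
filler_neck [(array([353.4, 235. ]), 0.71)]
```

View pics/m1.png

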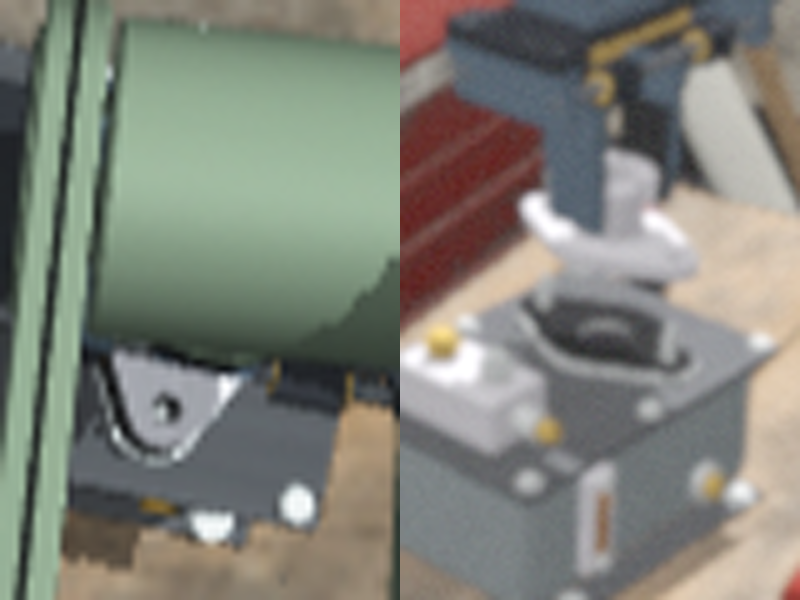

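```bash
python3 - <<'E'
from h import *
t=cams.grab_frame("top");s=cams.grab_frame("scene")
c=lambda p,x,y,w,h:cv2.resize(p["frame"][y:y+h,x:x+w,::-1],(400,400),interpolation=cv2.INTER_CUBIC)
save(0,"m2.png",np.hstack([c(t,334,246,20,20),c(s,305,205,50,50)]))
a=np.radians(-11.86);d=np.array([np.cos(a),np.sin(a),0])
e=np.array([.562,-.048,.1651-.020+.008])
for k in(-.044,.044): print("hole exp",proj(t,e+k*d),proj(s,e+k*d))
for X in((.5193,-.038,.112),(.605,-.056,.112)):print("pin",proj(t,X),proj(s,X))
print(t["frame"][248:264,336:352].astype(int).sum(2)//3)
E
```

```text
hole exp [344.35951354 255.85683844] [344.16708158 231.14009119]
hole exp [352.44976608 216.91466024] [318.74574267 220.87201445]
pin [343.20950263 256.18899854] [343.11793662 245.16188902]
pin [351.01983474 218.62102874] [318.26706252 234.50883927]
[[ 87 151 126 124 117  94  66  40  32  20  23  45  58  57  59  60]
 [ 93 171 168 169 167 149 122 118  93  67  49  28  21  23  36  43]
 [ 69 170 168 170 168 167 167 167 148 138 127 111  84  88  65  40]
 [ 42 149 168 169 169 168 167 168 167 170 171 163 146 149 133 119]
 [ 32 108 169 168 169 167 168 168 168 170 169 164 164 165 165 165]
 [ 26  82 169 169 168 167 167 167 154 163 168 164 165 165 165 166]
 [ 57  50 161 169 168 167 166 134 101 116 146 162 165 165 165 166]
 [ 86  43 133 169 169 166 157  99 105  40  98 162 165 165 169 216]
 [113  35  96 169 168 165 146 158 177  66  68 162 165 165 177 241]
 [127  38  69 169 168 166 152 164 176  80  90 163 164 165 172 225]
 [101  66  41 143 168 168 166 141 136 120 140 164 165 165 179 150]
 [ 94 182  33  84 168 169 167 167 155 166 163 163 168 186 160 100]
 [ 86 214  94  53 137 160 167 168 171 166 163 166 188 181 100 100]
 [ 67 128 146  96  65 112 140 155 161 155 143 188 196 124 100 100]
 [ 77  66 124 129 104  64  88 102 118 132 193 197 151 101 101 100]
 [ 97  79  81 110 133 100 125 111 120 130 205 149 100 101 100 101]]
```

View pics/m2.png

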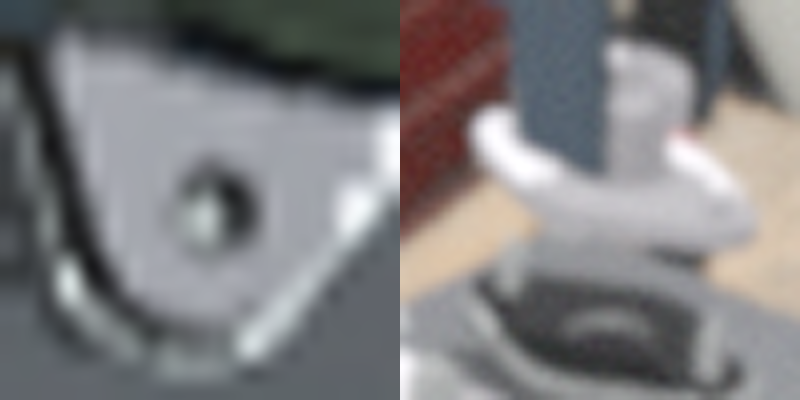

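>>> {"method": "move_arm", "body": {"deltas": [[0,0,0,0,-0.5,15,1],[0,0,0,0,-0.5,25,1],[0,0,0,0,-0.5,35,1],[0,0,0,0,-0.5,40,1],[0,0,0,0,-0.5,40,1]]}}

```text
clock: 6.4
eef_pos: [0.5615, -0.0466, 0.124]
orientation: [180.0, 0.1, -11.8]
ft_force: [0.4, -0.5, -2.9]
width: 0.0466
finger_force: 30.0
```

```bash
python3 - <<'E'
from h import *
go([.562,-.0475,.1115],-11.8);print(bot.sense()["wrist_torque"])
E
```

```text
turn [0.003 0.018 0.004] shift [ 0.7  0.8 12.5]
6.4 [ 0.5615 -0.0466  0.124 ] [ 1.7998e+02  1.1000e-01 -1.1780e+01] F [ 0.4 -0.5 -2.9] w 0.0466 30.0
[ 0.06931769  0.04002648 -0.00747885]
```

>>> {"method": "move_arm", "body": {"deltas": [[0,0,0,0,0,5,1],[0,0,0,0,0,10,1],[0,0,0,0,0,12,1],[0,0,0,0,0,13,1],[0,0,0,0,0,13,1]]}}

```text
clock: 6.9
eef_pos: [0.5619, -0.0467, 0.1125]
orientation: [180.0, -0.0, -11.8]
ft_force: [-1.7, -0.3, 3.0]
width: 0.0468
finger_force: 30.0
```

```bash
python3 - <<'E'
from h import *
go([.562,-.0475,.1115],-11.8);print(bot.sense()["wrist_torque"])
E
```

```text
turn [ 0.001 -0.002  0.004] shift [0.2 0.8 1. ]
6.9 [ 0.5619 -0.0467  0.1125] [ 1.800e+02 -1.000e-02 -1.178e+01] F [-1.7 -0.3  3. ] w 0.0468 30.0
[0.09880913 0.4108206  0.01384949]
```

>>> {"method": "move_arm", "body": {"deltas": [[0,0,0,0,0,1,1],[0,0,0,0,0,1,1],[0,0,0,0,0,0,-1],[0,0,0,0,0,0,-1],[0,0,0,0,0,0,-1],[0,0,0,0,0,0,-1],[0,0,0,0,0,-40,-1],[0,0,0,0,0,-80,-1],[0,0,0,0,0,-120,-1],[0,0,0,0,0,-120,-1]]}}

```text
clock: 7.9
eef_pos: [0.5654, -0.047, 0.238]
orientation: [-179.9, -0.7, -11.8]
ft_force: [-0.2, 0.5, 0.3]
width: 0.0909
finger_force: 0.0
```

```bash
python3 - <<'E'
from h import *
go([.54,.336,.232],-145.2)
E
```

```text
turn [-0.145 -0.046 22.236] shift [-103.1 -369.7    5.2]
7.9 [ 0.5654 -0.047   0.238 ] [-179.93   -0.72  -11.78] F [-0.2  0.5  0.3] w 0.0909 0.0
```

>>> {"method": "move_arm", "body": {"deltas": [[0,0,-14,-103,-370,5,-1],[0,0,-14,-103,-370,5,-1],[0,0,-14,-103,-370,5,-1],[0,0,-14,-103,-370,5,-1],[0,0,-14,-103,-370,5,-1],[0,0,-14,-103,-370,5,-1],[0,0,-14,-103,-370,5,-1],[0,0,-14,-103,-370,5,-1],[0,0,-14,-103,-370,5,-1],[0,0,-14,-103,-370,5,-1]]}}

```text
clock: 8.9
eef_pos: [0.536, 0.338, 0.2252]
orientation: [-179.9, 0.1, 72.7]
ft_force: [0.5, -0.3, 0.3]
width: 0.0911
finger_force: 0.0
```

>>> {"method": "move_arm", "body": {"deltas": [[0,0,-14,0,0,0,-1],[0,0,-14,0,0,0,-1],[0,0,-14,0,0,0,-1],[0,0,-14,0,0,0,-1],[0,0,-14,0,0,0,-1],[0,0,-14,0,0,0,-1],[0,0,-14,0,0,0,-1],[0,0,-14,0,0,0,-1],[0,0,-14,0,0,0,-1],[0,0,-14,0,0,0,-1]]}}

```text
clock: 9.9
eef_pos: [0.5365, 0.3364, 0.2256]
orientation: [-179.9, -0.1, 156.5]
ft_force: [-0.1, -0.5, -0.8]
width: 0.0912
finger_force: 0.0
```

```bash
python3 - <<'E'
from h import *
go([.54,.336,.15],-145.2)
t=cams.grab_frame("top");s=cams.grab_frame("scene")
old=cv2.imread("pics/t0.png")
c=lambda f,x,y,w,h:cv2.resize(f[y:y+h,x:x+w],(400,300),interpolation=cv2.INTER_CUBIC)
T=t["frame"][:,:,::-1];S=s["frame"][:,:,::-1]
save(0,"m3.png",np.vstack([np.hstack([c(T,325,205,60,45+20),c(S,290,215,80,60)]),np.hstack([c(old,165,234,40,30),c(S,220,325,60,45)])]))
for n in("cap_grip","cap","neck_rim"):
  for p in (s,t): print(n,[(np.round(r["uv"],1),round(r["conf"],2)) for r in nets.mark_of(n,p)[:2]])
print(proj(t,[.562,-.047,.134]),proj(s,[.562,-.047,.134]))
E
```

```text
turn [-8.000e-03 -1.500e-02 -9.712e+00] shift [-3.5  1.1 75.6]
9.9 [0.5365 0.3364 0.2256] [-1.7992e+02 -5.0000e-02  1.5653e+02] F [-0.1 -0.5 -0.8] w 0.0912 0.0
cap_grip [(array([253.7, 343.2]), 0.88)]
cap_grip []
cap [(array([248.9, 362. ]), 0.84)]
cap [(array([184.8, 250.1]), 0.41)]
neck_rim [(array([331. , 233.2]), 0.97), (array([181.7, 340.7]), 0.41)]
neck_rim [(array([349.1, 239. ]), 0.75), (array([188.3, 248.5]), 0.42)]
[347.56461063 236.85841719] [330.74921132 232.45878843]
```

View pics/m3.png

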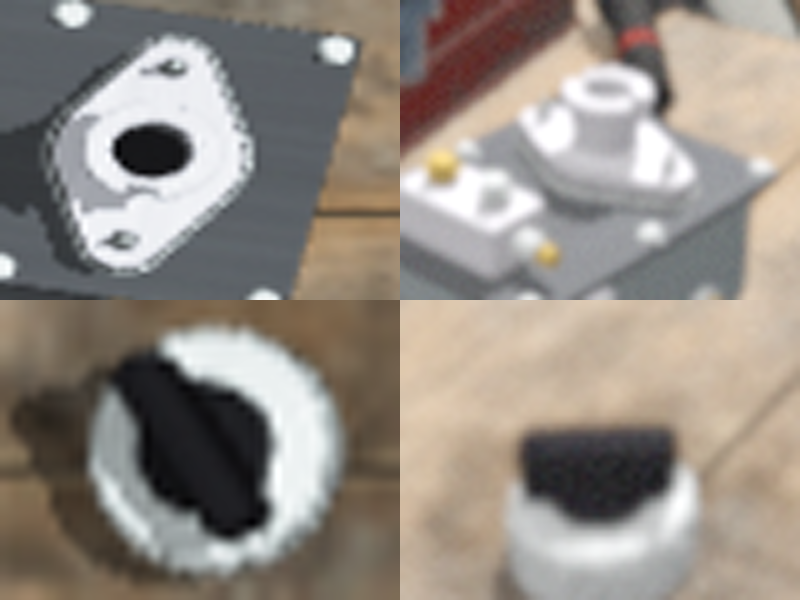

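```bash
cat > fit.py <<'E'
from h import *
from scipy.optimize import minimize
s=cams.grab_frame("scene");t=cams.grab_frame("top")
ms=nets.cut_out("cap",s)[0]["pixels"].astype(float)
old=cv2.imread("pics/t0.png");hsv=cv2.cvtColor(old,cv2.COLOR_BGR2HSV)
w=(((hsv[...,1]<60)&(hsv[...,2]>110))|(hsv[...,2]<45)).astype(np.uint8)
n,l=cv2.connectedComponents(w[230:270,165:205]);m=np.zeros((480,640))
m[230:270,165:205]=w[230:270,165:205]
m=cv2.morphologyEx(m,cv2.MORPH_CLOSE,np.ones((3,3)))
n,l,st,_=cv2.connectedComponentsWithStats(m.astype(np.uint8));m=(l==1+np.argmax(st[1:,4])).astype(float)
th=np.linspace(0,2*np.pi,40,endpoint=False)
def ren(p,q):
    x,y,a=q;c,sn=np.cos(a),np.sin(a);im=np.zeros((480,640),np.uint8)
    cyl=[(x+.029*np.cos(k),y+.029*np.sin(k),z) for k in th for z in(0,.024)]
    box=[(x+c*u-sn*v,y+sn*u+c*v,z) for u in(-.025,.025) for v in(-.007,.007) for z in(.024,.048)]
    for P in(cyl,box):
        h=cv2.convexHull(np.array([proj(p,X) for X in P],np.float32)); cv2.fillPoly(im,[np.round(h*16).astype(np.int32)],255,cv2.LINE_AA,4)
    return im/255.
def cost(q,w=(1,1)): return w[0]*abs(ren(s,q)-ms).sum()/ms.sum()+w[1]*abs(ren(t,q)-m).sum()/m.sum()
for wt in((1,1),(1,0),(0,1)):
    r=min((minimize(cost,[.539,.3375,np.radians(a)],args=(wt,),method="Nelder-Mead",options=dict(initial_simplex=[[.539,.3375,np.radians(a)],[.543,.3375,np.radians(a)],[.539,.3415,np.radians(a)],[.539,.3375,np.radians(a+10)]])) for a in(25,35,45)),key=lambda r:r.fun)
    print(wt,r.x[:2].round(4),np.degrees(r.x[2]).round(1),round(r.fun,3),ms.sum(),m.sum())
go([*r.x[:2],.12],-145)
E
python3 fit.py
```

```text
(1, 1) [0.5404 0.3403] 31.3 0.297 684.0 516.0
(1, 0) [0.5422 0.3413] 24.2 0.172 684.0 516.0
(0, 1) [0.5401 0.3406] 30.2 0.123 684.0 516.0
turn [-0.000e+00  1.000e-03 -9.801e+00] shift [ -1.5   5.  106.9]
10.45 [0.5367 0.3366 0.2269] [1.800e+02 1.000e-02 1.562e+02] F [-0.4 -0.3 -0.1] w 0.0914 0.0
```

>>> {"method": "move_arm", "body": {"deltas": [[0,0,-9.3,-1.7,5,40,-1],[0,0,-9.3,-1.7,5,80,-1],[0,0,-9.3,-1.7,5,120,-1],[0,0,-9.3,-1.7,5,140,-1],[0,0,-9.3,-1.7,5,140,-1],[0,0,-9.3,-1.7,5,140,-1],[0,0,-9.3,-1.7,5,140,-1],[0,0,-9.3,-1.7,5,140,-1]]}}

```text
clock: 11.25
eef_pos: [0.5404, 0.3405, 0.0869]
orientation: [-180.0, 0.0, -148.0]
ft_force: [-0.4, 0.2, -0.1]
width: 0.091
finger_force: 0.0
```

```bash
python3 - <<'E'
from h import *
go([.5403,.3405,.028],-148)
E
```

```text
turn [-0.001  0.001 -0.002] shift [ 0.1  0.  58.9]
11.25 [0.5404 0.3405 0.0869] [-1.7999e+02  1.0000e-02 -1.4801e+02] F [-0.4  0.2 -0.1] w 0.091 0.0
```

>>> {"method": "move_arm", "body": {"deltas": [[0,0,0,0,0,40,-1],[0,0,0,0,0,58,-1],[0,0,0,0,0,58,-1],[0,0,0,0,0,58,1],[0,0,0,0,0,58,1],[0,0,0,0,0,58,1],[0,0,0,0,0,58,1],[0,0,0,0,0,58,1],[0,0,0,0,0,58,1],[0,0,0,0,0,58,1]]}}

```text
clock: 12.25
eef_pos: [0.5403, 0.3405, 0.029]
orientation: [-180.0, 0.0, -148.0]
ft_force: [0.6, -0.1, 0.7]
width: 0.0386
finger_force: 0.0
```

```bash
python3 - <<'E'
from h import *
go([.5403,.3405,.028],-148)
E
```

```text
turn [-0.001  0.001  0.004] shift [-0. -0.  1.]
12.25 [0.5403 0.3405 0.029 ] [-1.7999e+02  1.0000e-02 -1.4798e+02] F [ 0.6 -0.1  0.7] w 0.0386 0.0
```

>>> {"method": "move_arm", "body": {"deltas": [[0,0,0,0,0,0,1],[0,0,0,0,0,0,1],[0,0,0,0,0,0,1],[0,0,0,0,0,0,1],[0,0,0,0,0,0,1],[0,0,0,0,0,0,1]]}}

```text
clock: 12.85
eef_pos: [0.5403, 0.3405, 0.0289]
orientation: [-180.0, -0.0, -148.0]
ft_force: [1.0, 0.4, -0.2]
width: 0.0139
finger_force: 30.0
```

```bash
python3 - <<'E'
from h import *
go([.5403,.3405,.2],-148)
s=cams.grab_frame("scene");t=cams.grab_frame("top")
c=lambda p,x,y,w,h:cv2.resize(p["frame"][y:y+h,x:x+w,::-1],(400,600),interpolation=cv2.INTER_CUBIC)
save(0,"m4.png",np.hstack([c(t,155,205,60,90),c(s,215,290,60,90)]))
E
```

```text
turn [-0.    -0.     0.003] shift [  -0.    -0.  -171.1]
12.85 [0.5403 0.3405 0.0289] [-180.     -0.   -147.98] F [ 1.   0.4 -0.2] w 0.0139 30.0
```

View pics/m4.png

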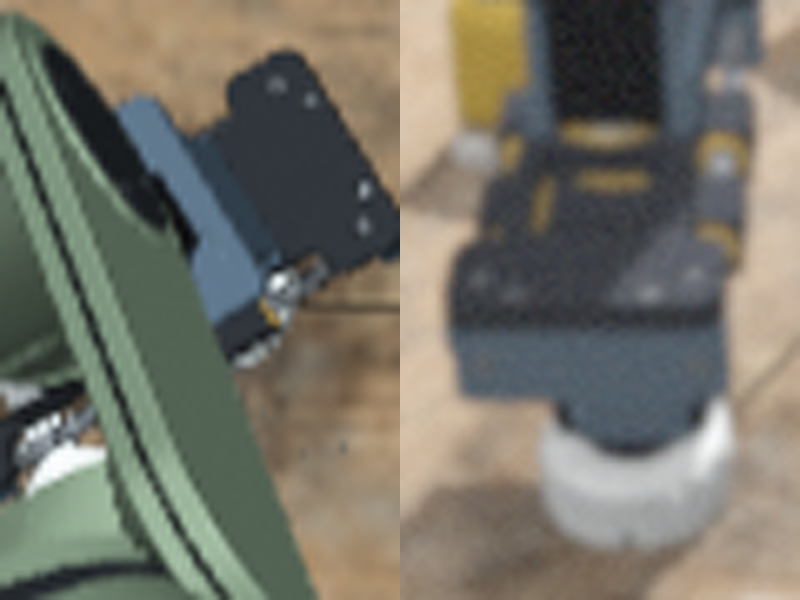

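>>> {"method": "move_arm", "body": {"deltas": [[0,0,0,0,0,-50,1],[0,0,0,0,0,-100,1],[0,0,0,0,0,-150,1],[0,0,0,0,0,-180,1],[0,0,1,50,-90,-180,1],[0,0,2,80,-145,-180,1],[0,0,3,105,-190,-180,1],[0,0,4,130,-236,-180,1],[0,0,5,150,-273,-180,1],[0,0,6,170,-309,-180,1]]}}

```text
clock: 13.95
eef_pos: [0.5564, 0.0389, 0.2086]
orientation: [-180.0, -0.0, 175.8]
ft_force: [1.0, 0.8, -2.1]
width: 0.0138
finger_force: 30.0
```

```bash
python3 - <<'E'
from h import *
go([.562,-.047,.195],168.2)
E
```

```text
turn [-0.003 -0.007  1.264] shift [-11.9 -85.3  13.6]
13.95 [0.5564 0.0389 0.2086] [-1.7998e+02 -4.0000e-02  1.7578e+02] F [ 1.   0.8 -2.1] w 0.0138 30.0
```

>>> {"method": "move_arm", "body": {"deltas": [[0,0,1.26,-12,-45,0,1],[0,0,1.26,-12,-70,5,1],[0,0,1.26,-12,-80,10,1],[0,0,1.26,-12,-80,13,1],[0,0,1.26,-12,-80,13,1],[0,0,1.26,-12,-80,13,1]]}}

```text
clock: 14.55
eef_pos: [0.5634, -0.0383, 0.1959]
orientation: [180.0, -0.0, 168.6]
ft_force: [0.3, -0.1, -1.1]
width: 0.014
finger_force: 30.0
```

```bash
python3 - <<'E'
from h import *
go([.562,-.047,.195],168.2)
E
```

```text
turn [ 0.004 -0.003  0.06 ] shift [-0.3 -8.8  0.9]
14.55 [ 0.5634 -0.0383  0.1959] [ 1.7998e+02 -2.0000e-02  1.6856e+02] F [ 0.3 -0.1 -1.1] w 0.014 30.0
```

>>> {"method": "move_arm", "body": {"deltas": [[0,0,0.06,-0.3,-8.8,0,1],[0,0,0.06,-0.3,-8.8,0,1],[0,0,0.06,-0.3,-8.8,0,1],[0,0,0.06,-0.3,-8.8,0,1]]}}

```text
clock: 14.95
eef_pos: [0.562, -0.0482, 0.1961]
orientation: [180.0, 0.0, 168.1]
ft_force: [-0.6, -0.1, -2.7]
width: 0.014
finger_force: 30.0
```

```bash
python3 - <<'E'
from h import *
go([.562,-.047,.195],168.2)
s=cams.grab_frame("scene")
x,y,w,h=296,180,72,72
im=cv2.resize(s["frame"][y:y+h,x:x+w,::-1],(600,600),interpolation=cv2.INTER_CUBIC);k=600/w
e=bot.sense()["eef_pos"];th=np.linspace(0,2*np.pi,60)
def circ(c,r,z,col):
    P=np.array([proj(s,(c[0]+r*np.cos(a),c[1]+r*np.sin(a),z)) for a in th]);P=(P-[x,y]+.5)*k-.5
    cv2.polylines(im,[np.round(P).astype(np.int32)],True,col,1)
circ(e,.029,e[2]-.029,(0,0,255));circ(e,.029,e[2]-.005,(0,0,255))
circ((.562,-.047),.024,.134,(0,255,0));circ((.562,-.047),.014,.134,(0,255,0))
save(0,"m5.png",im)
E
```

```text
turn [ 0.001  0.003 -0.015] shift [0.3 1.2 1.1]
14.95 [ 0.562  -0.0482  0.1961] [1.7999e+02 2.0000e-02 1.6811e+02] F [-0.6 -0.1 -2.7] w 0.014 30.0
```

View pics/m5.png

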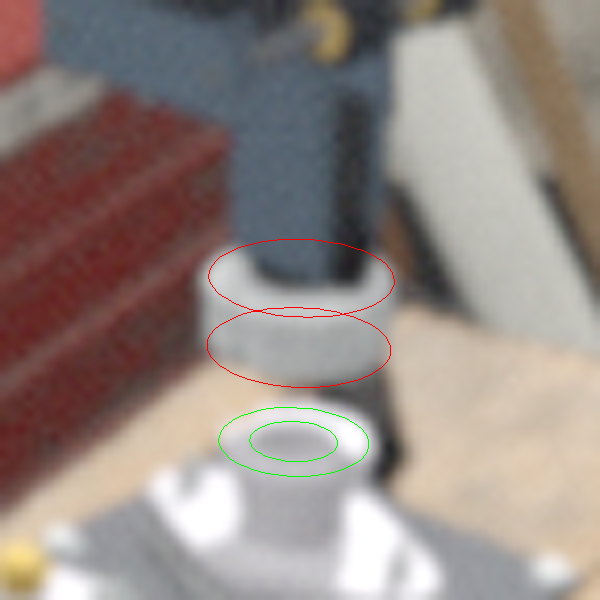

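```bash
cat > edge.py <<'E'
from h import *
N=8;F=0
for _ in range(N):
    s=cams.grab_frame("scene");F=F+s["frame"].astype(float)/N
g=F  # color
def edges(v,ul,ur):
    # ul/ur: windows; position of color transition by projecting on the colour difference of the two sides
    out=[]
    for a,b in(ul,ur):
        L=g[v,a:b+1];d=L[-1]-L[0];q=(L-L[0])@d/(d@d)
        i=np.where((q[:-1]<.5)&(q[1:]>=.5))[0]; i=i[0] if len(i) else 0
        out.append(a+i+(.5-q[i])/(q[i+1]-q[i]+1e-9))
    return out
e=bot.sense()["eef_pos"];th=np.linspace(0,2*np.pi,400)
def mod(c,r,z):
    P=np.array([proj(s,(c[0]+r*np.cos(a),c[1]+r*np.sin(a),z)) for a in th]);i,j=P[:,0].argmin(),P[:,0].argmax();return P[i],P[j]
E
cat > e1.py <<'E'
from edge import *
print("TCP",e)
for z in(.029-.008,.029-.012,.029-.016):
    a,b=mod(e,.029,e[2]-z);v=int(round((a[1]+b[1])/2));q=edges(v,(int(a[0])-5,int(a[0])+4),(int(b[0])-4,int(b[0])+5));print("cap",v,a.round(2),b.round(2),"meas",np.round(q,2),"off",np.round(np.mean(q)-(a[0]+b[0])/2,2))
for z in(.132,.130,.128):
    a,b=mod((.562,-.047),.024,z);v=int(round((a[1]+b[1])/2));q=edges(v,(int(a[0])-4,int(a[0])+4),(int(b[0])-4,int(b[0])+4));print("rim",v,a.round(2),b.round(2),"meas",np.round(q,2),"off",np.round(np.mean(q)-(a[0]+b[0])/2,2))
M,t=cam(s);dep=(M@np.array([.562,-.047,.14])+t)[2];print("mm/px",1000*dep/s["fx"],"right",M[0])
for v in(231,232,233,234):print(v,g[v,316:348].mean(1).astype(int))
for v in(217,219,221):print(v,g[v,314:350].mean(1).astype(int))
E
python3 e1.py
```

```text
TCP [ 0.56198273 -0.04836924  0.19595345]
cap 218 [320.48 218.17] [342.6  218.83] meas [319.77 344.75] off 0.72
cap 217 [320.51 216.79] [342.68 217.44] meas [319.87 343.28] off -0.02
cap 216 [320.55 215.4 ] [342.75 216.06] meas [319.93 342.86] off -0.25
rim 233 [321.73 232.96] [339.73 233.45] meas [321.59 340.88] off 0.51
rim 234 [321.71 233.63] [339.69 234.12] meas [321.15 340.8 ] off 0.27
rim 235 [321.69 234.29] [339.66 234.78] meas [318.   340.28] off -1.54
mm/px 2.6589754144985456 right [-0.86255357 -0.50575245  0.01468999]
231 [197 199 198 199 198 201 212 223 223 221 217 207 197 192 191 192 196 204
 217 232 247 255 251 225 166  95  71 103 153 185 195 196]
232 [198 198 199 199 195 195 206 215 212 205 196 181 170 167 169 172 174 180
 190 210 236 254 255 242 192 111  60  84 138 177 192 196]
233 [197 200 200 196 187 181 189 199 200 196 188 178 170 168 169 172 174 177
 181 191 216 240 251 240 198 120  54  67 120 167 189 196]
234 [197 196 196 190 181 170 176 188 195 196 194 189 183 180 179 181 182 184
 186 188 194 212 226 219 180 110  51  60 111 161 189 197]
217 [ 61  63  65  65  67  85 128 163 174 179 184 191 196 197 197 198 198 199
 200 201 201 200 197 191 186 179 172 165 161 159 158 156 148 130 112 106]
219 [ 66  66  65  66  66  84 128 163 172 173 172 172 174 175 174 171 171 172
 174 175 175 171 168 166 165 167 165 164 169 182 188 187 186 182 180 177]
221 [ 63  66  66  65  69  84 115 147 164 170 169 169 172 172 168 166 165 166
 166 165 165 164 163 165 164 163 163 160 170 182 187 189 190 193 193 192]
```

>>> {"method": "move_arm", "body": {"deltas": [[0,0,0,2.9,1.3,0,1],[0,0,0,2.9,1.3,15,1],[0,0,0,2.9,1.3,26,1],[0,0,0,2.9,1.3,26,1],[0,0,0,2.9,1.3,26,1]]}}

```text
clock: 15.9
eef_pos: [0.5593, -0.0465, 0.1698]
orientation: [-180.0, -0.0, 168.1]
ft_force: [0.4, 0.5, -2.1]
width: 0.0139
finger_force: 30.0
```

```bash
python3 - <<'E'
from h import *
go([.5594,-.0464,.158],168.2);print(bot.sense()["wrist_torque"])
E
```

```text
turn [-0.001 -0.005 -0.017] shift [-0.1  0.1 11.8]
15.9 [ 0.5593 -0.0465  0.1698] [-1.7999e+02 -3.0000e-02  1.6810e+02] F [ 0.4  0.5 -2.1] w 0.0139 30.0
[ 0.04901773 -0.14235773  0.00640563]
```

Rim contact would start at TCP ≈ 0.163; lower to 0.159 slowly and feel.

>>> {"method": "move_arm", "body": {"deltas": [[0,0,0,0,0,4,1],[0,0,0,0,0,7,1],[0,0,0,0,0,9,1],[0,0,0,0,0,11,1],[0,0,0,0,0,11,1]]}}

```text
clock: 16.4
eef_pos: [0.5595, -0.0465, 0.1588]
orientation: [180.0, 0.0, 168.1]
ft_force: [1.6, 0.3, -2.2]
width: 0.0135
finger_force: 30.0
```

```bash
python3 - <<'E'
from h import *
go([.5594,-.0464,.150],168.2);print(bot.sense()["wrist_torque"])
E
```

```text
turn [ 0.     0.002 -0.017] shift [0.1 0.1 8.8]
16.4 [ 0.5595 -0.0465  0.1588] [1.800e+02 1.000e-02 1.681e+02] F [ 1.6  0.3 -2.2] w 0.0135 30.0
[ 0.11290701 -0.23819346 -0.00164981]
```

>>> {"method": "move_arm", "body": {"deltas": [[0,0,0,0,0,3,1],[0,0,0,0,0,5,1],[0,0,0,0,0,7,1],[0,0,0,0,0,9,1],[0,0,0,0,0,10,1],[0,0,0,0,0,10,1]]}}

```text
clock: 17.0
eef_pos: [0.5597, -0.0466, 0.1504]
orientation: [180.0, 0.1, 168.1]
ft_force: [-2.0, -0.6, 8.7]
width: 0.0141
finger_force: 30.0
```

```bash
python3 - <<'E'
from h import *
go([.5594,-.0464,.148],168.2);print(bot.sense()["wrist_torque"])
E
```

```text
turn [ 0.     0.015 -0.017] shift [0.3 0.1 2.4]
17.0 [ 0.5597 -0.0466  0.1504] [1.800e+02 9.000e-02 1.681e+02] F [-2.  -0.6  8.7] w 0.0141 30.0
[ 0.12384821  0.34032988 -0.02603026]
```

>>> {"method": "move_arm", "body": {"deltas": [[0,0,0,0,0,1,1],[0,0,0,0,0,2,1],[0,0,0,0,0,2.5,1],[0,0,0,0,0,2.5,1]]}}

```text
clock: 17.4
eef_pos: [0.5597, -0.0466, 0.1493]
orientation: [180.0, 0.1, 168.1]
ft_force: [-4.9, 0.7, 15.3]
width: 0.0136
finger_force: 30.0
```

```bash
python3 - <<'E'
from h import *
go([.5594,-.0464,.148],168.2);print(bot.sense()["wrist_torque"])
E
```

```text
turn [ 0.001  0.023 -0.016] shift [0.3 0.1 1.3]
17.4 [ 0.5597 -0.0466  0.1493] [1.7999e+02 1.4000e-01 1.6810e+02] F [-4.9  0.7 15.3] w 0.0136 30.0
[ 0.20135045  0.72235192 -0.01247302]
```

>>> {"method": "move_arm", "body": {"deltas": [[0,0,0.7,0.4,0.2,0,1],[0,0,1.4,0.35,0.4,0,1],[0,0,2.1,0.3,0.6,0,1],[0,0,2.8,0.25,0.8,0,1],[0,0,3.5,0.2,1.0,0,1],[0,0,3.5,0.2,1.0,0,1]]}}

```text
clock: 18.0
eef_pos: [0.5611, -0.0459, 0.1493]
orientation: [179.9, 0.3, 147.0]
ft_force: [-1.7, 0.2, 12.6]
width: 0.0139
finger_force: 30.0
```

```bash
python3 - <<'E'
from h import *
go([.5594,-.0464,.148],87.2);print(bot.sense()["wrist_torque"])
E
```

```text
turn [0.045 0.036 9.973] shift [ 1.2 -1.4  1.3]
18.0 [ 0.5611 -0.0459  0.1493] [179.88   0.31 147.04] F [-1.7  0.2 12.6] w 0.0139 30.0
[ 0.02779883  0.13561206 -0.12058368]
```

>>> {"method": "move_arm", "body": {"deltas": [[0,0,0.8,0,0.2,0.3,1],[0,0,1.6,-0.05,0.4,0.5,1],[0,0,2.4,-0.1,0.65,0.5,1],[0,0,3.2,-0.15,0.85,0.5,1],[0,0,4.0,-0.2,1.1,0.5,1],[0,0,4.8,-0.3,1.3,0.5,1],[0,0,4.8,-0.3,1.3,0.5,1]]}}

```text
clock: 18.7
eef_pos: [0.5626, -0.045, 0.1493]
orientation: [179.7, 0.3, 118.2]
ft_force: [-1.1, 0.4, 14.5]
width: 0.0138
finger_force: 30.0
```

```bash
python3 - <<'E'
from h import *
go([.5594,-.0464,.148],87.2);print(bot.sense()["wrist_torque"])
E
```

```text
turn [0.062 0.027 5.171] shift [ 0.3 -3.5  1.3]
18.7 [ 0.5626 -0.045   0.1493] [179.69   0.25 118.23] F [-1.1  0.4 14.5] w 0.0138 30.0
[-0.1375461   0.17175241 -0.07537106]
```

>>> {"method": "move_arm", "body": {"deltas": [[0,0,0.8,0,0.2,0,1],[0,0,1.6,-0.05,0.4,0,1],[0,0,2.4,-0.1,0.65,0.2,1],[0,0,3.2,-0.15,0.85,0.3,1],[0,0,4.0,-0.2,1.1,0.3,1],[0,0,4.8,-0.3,1.3,0.3,1],[0,0,5.2,-0.35,1.35,0.3,1],[0,0,5.2,-0.35,1.35,0.3,1]]}}

```text
clock: 19.5
eef_pos: [0.5633, -0.0448, 0.1493]
orientation: [179.7, 0.1, 87.1]
ft_force: [-2.4, -1.6, 16.0]
width: 0.0135
finger_force: 30.0
```

```bash
python3 - <<'E'
from h import *
go([.5594,-.0464,.148],87.2);print(bot.sense()["wrist_torque"])
E
```

```text
turn [ 0.054  0.012 -0.016] shift [-1.8 -3.8  1.2]
19.5 [ 0.5633 -0.0448  0.1493] [1.7968e+02 7.0000e-02 8.7110e+01] F [-2.4 -1.6 16. ] w 0.0135 30.0
[-0.11475528  0.61461294  0.08105043]
```

>>> {"method": "move_arm", "body": {"deltas": [[0,0,0.2,0,0,0.2,1],[0,0,0.4,0,0,0.3,1],[0,0,0.5,0,0,0.3,1],[0,0,0.5,0,0,0.3,1]]}}

```text
clock: 19.9
eef_pos: [0.5629, -0.0447, 0.1492]
orientation: [179.7, 0.1, 84.2]
ft_force: [-4.0, -0.2, 18.2]
width: 0.0144
finger_force: 30.1
```

```bash
python3 - <<'E'
from h import *
go([.5594,-.0464,.148],87.2);print(bot.sense()["wrist_torque"])
E
```

```text
turn [ 0.049  0.013 -0.496] shift [-2.1 -3.3  1.2]
19.9 [ 0.5629 -0.0447  0.1492] [1.7971e+02 7.0000e-02 8.4220e+01] F [-4.  -0.2 18.2] w 0.0144 30.1
[-0.08813707  0.73044076  0.60801269]
```

>>> {"method": "move_arm", "body": {"deltas": [[0,0,0,0,0,0.2,1],[0,0,0,0,0,0.2,1],[0,0,0,0,0,0.2,1],[0,0,0,0,0,0.2,1],[0,0,0,0,0,0.2,1]]}}

```text
clock: 20.4
eef_pos: [0.5629, -0.0447, 0.1492]
orientation: [179.7, 0.1, 84.2]
ft_force: [-3.8, -0.4, 19.6]
width: 0.014
finger_force: 30.1
```

```bash
python3 - <<'E'
from h import *
go([.5594,-.0464,.148],87.2);print(bot.sense()["wrist_torque"])
s=cams.grab_frame("scene");save(0,"m6.png",cv2.resize(s["frame"][180:270,280:380,::-1],(800,600)[:2],interpolation=cv2.INTER_CUBIC))
E
```

```text
turn [ 0.05   0.013 -0.496] shift [-2.1 -3.3  1.2]
20.4 [ 0.5629 -0.0447  0.1492] [1.797e+02 7.000e-02 8.423e+01] F [-3.8 -0.4 19.6] w 0.014 30.1
[-0.07101383  0.8843694   0.62252464]
```

View pics/m6.png

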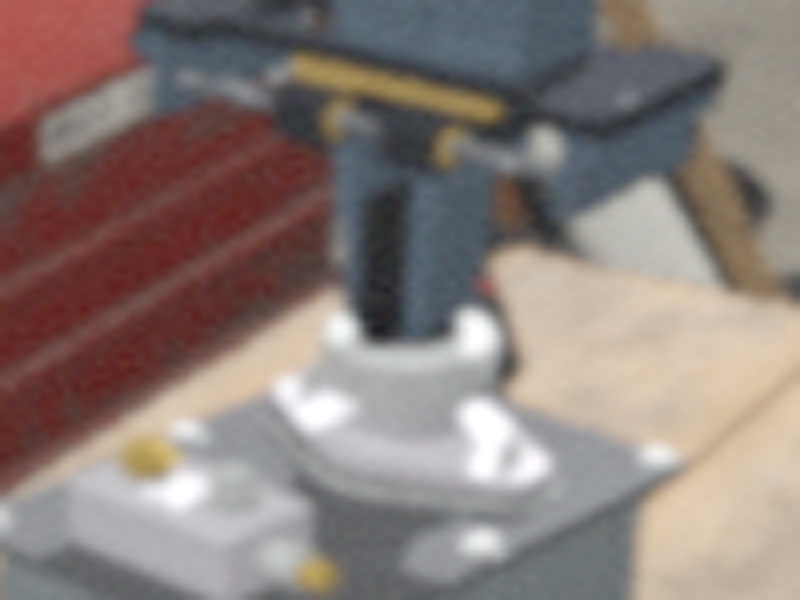

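The cap sits low on the neck at (415,370), with the flange flush. A steady 0.6 N m shows it is at the stop, and the 20 N push is more than the spring's 12 N.

```bash
python3 -c "
from rig import bot
print(bot.finish_job())"
```

```text
the job is handed in; nothing more can be done
None
```

The neck is seated flush on its gasket. The bayonet cap was pushed right down, turned clockwise to its stop and was still held there when I handed the job in at about 20 s on the clock; I don't have the verdict.

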